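# Seat the proud ink cartridge behind the label printer's push-latch cover

### The job

One ink cartridge in the label printer is not seated: press the printer's flush push-latch cover so that it pops open, push the cartridge that stands proud down until it is fully home, then press the cover shut again until it latches flush. Only touch, press and push; pull nothing out, and leave everything else on the bench and on the printer where it stands.

Things in the scene. Friction and masses are not known exactly. Their poses are not given: they have to be found in the camera images.
- printer: White desktop label printer, 240 (its x) x 300 (y) x 150 mm high, fixed. Origin: centre of its underside. Its front (label slot) is its -x side, roughly towards the robot; turned up to 0.35 rad. In its flat top is a recessed ink bay, 124 mm (x, centred) by 120 mm (y from -41 to +79 mm), floor 70 mm above the bench, filled by the grey cover when shut; hinge axis at y = +75.
- cover (a joint): Angle of the cover, rad: 0 = latched, flush; 1.9 = popped open, leaning back 20 degrees past upright at the bay's +y side; -0.076 = pressed in to its stop. A spring opens it in about 3 s (1 to 2 N at the free edge). Touch latch: shut, press it in past -0.066 and let go: it pops open. Swing it down, press past -0.066 and let go: it catches and returns to 0. Press to the stop (4 N) for 0.2 s.
- cover_press (a point): Where to press the cover, on its outer face, moving with it: midway along the hinge, 87 mm from it, 25 mm from the free edge; the stop lies 6.6 mm below latched here. The cover is a plate 118 mm (printer x) x 110 x 4 mm; a latch prong, 45 mm long, stands on its inner face 82 to 111 mm from the hinge. Site axes with the cover shut are the printer's; z is the outer face's normal.
- cover_hinge (a point): Middle of the hinge edge, 3 mm outward of the hinge axis, level with the printer's top when shut (150 mm above the bench). The axis is parallel to printer x; the shut cover extends 112 mm from it towards printer -y, and that free edge rises as it opens. In the bay a black latch block (60 mm along printer x) stands 93 to 115 mm from the hinge, its top 13 mm below the printer's.
- ink_a_top (a point): Centre of the top of ink cartridge a, the one proud at the start. Three like grey blocks, 24 mm (printer x) x 40 (y) x 54 high, stand side by side along printer x at 27 mm pitch, centred 64 mm from the hinge axis towards printer -y; which of the three places is a's varies. Home, the tops lie 124 mm above the bench (26 mm below the printer's top).
- ink_a (a joint): How far cartridge a stands above its home position, m: 0 = fully home, on a hard stop; starts 0.010 to 0.014. Slides straight down against about 3 N of friction (more when pushed fast) and stays where it is left.
- ink_b_top (a point): Centre of the top face of ink cartridge b, which is home at the start.
- ink_b (a joint): Height of cartridge b above home, m (0 = home, as at the start).
- ink_c_top (a point): Centre of the top face of ink cartridge c, which is home at the start.
- ink_c (a joint): Height of cartridge c above home, m (0 = home, as at the start).
- label_roll: Small roll of paper labels, ring 60 mm across and 28 mm high, lying flat, loose, on the printer's top on the -y side of the cover. Origin: centre of its underside.
- wine_bottle: Full dark wine bottle, 74 mm across, 290 mm high, standing loose right of the printer. Origin: centre of its underside.
- tasting_cup: Steel cup, 72 mm across, 85 mm high, left of the printer. Origin: centre of its underside.
- funnel: Plastic funnel standing mouth down, 90 mm across, 125 mm high, left of the printer. Origin: centre of its underside.
- mouse: Black computer mouse, 100 x 60 x 22 mm, near right. Origin: centre of its underside.
- stopper: Small steel bottle stopper, 34 mm across, 30 mm high, standing loose on the printer's top at its +y edge, behind the hinge. Origin: centre of its underside.

How it is judged:
By the outcome, as a careful person would: the job done as asked, in the order asked, and still so for the second after the job is handed in, with the robot touching nothing.
It also fails if it takes over 56 s, if anything falls off the work surface, if the arm or the gripper's body presses on something with over 40 N, if the wrist force passes 120 N, or if a joint passes its speed limit or range.

### The arm

A 7-joint arm with a two-finger parallel gripper is mounted at the origin on the work surface. World frame = base frame: x ahead of the robot, y to its left, z up, the work surface at z = 0. Lengths are in m, angles in rad, forces in N, time in s.
With the tool pointing down it reaches from about 0.4 to 0.85 m from the base axis. Payload 10.4 kg.
Tool frame: the origin (TCP) lies at the very end of the fingers, on their centre line; the grasp point (between the pads) lies 19 mm behind it (manip.grip_point_offset is the distance from the TCP to the grasp point, in m); z points along the fingers, y is the line along which they close (so a half turn about z gives the same grasp; the last joint's range is limited). The gripper opens to 85 mm and grips with 20 to 120 N. Pads are 22 mm wide; open, the fingers measure 114 mm over their backs; the gripper's body (76 mm by 85 mm) begins 54 mm behind the grasp point. The pads swing forward as they close: fully open they stand 13 mm farther back than shut.
Start: joints at [1.125, 0.332, -0.065, 1.46, 0.022, 1.35, -0.088], TCP at [0.256, -0.57, 0.231] pointing down, gripper open.
Joint ranges: [-2.6, 2.6], [-0.5, 2.12], [-1.47, 1.34], [0.16, 2.42], [-1.27, 4.41], [0.06, 2.06], [-2.6, 2.6]. Speed limits (rad/s): [2.22, 2.22, 2.79, 2.79, 3.14, 3.14, 3.14].

### API

Orientations are given as a unit quaternion [x, y, z, w].
In Python, from workcell import manip gives the robot as it stands. The module is installed in compiled form; this text tells all that it offers.
- The arm moves only by the shell command python3 -m inch 'ROWS' [OPENING] [FORCE]. ROWS is JSON, a list of rows, each a list of 2 entries, a list of its own where there are three numbers: the shift along the tool's x, y, z each as a share of 0.08 m, from -1 to 1, then the turn, a rotation vector about the tool's x, y, z each as a share of 45 degrees, from -1 to 1. A call has exactly 10 rows; each row is the pose to reach, as a shift and turn from the pose commanded when the call began, along the tool's axes at that moment; what a row does not reach only later rows make up. A row lasts 1/10 s, in which the tool goes at most 50 mm and 8.59 degrees, less where a joint would pass 70% of its speed; a pose out of reach is approached as far as the arm can. A call with a number of a shift or a turn outside -1 to 1 is refused whole. A call with a gripper value outside its range is refused whole. OPENING is the opening, from 0 (shut) to 1 (fully open), set as the call begins (- or left out, the last holds). The fingers move at their own pace and stop on an object; FORCE is the grip in N (left out, the last holds). Time passes only in rows, so rows that repeat a pose let the fingers close, or fill a call up. It gives the time, the measured TCP pose, the force, the opening and the grip force at its end, in the units of the state.
- manip.get_obs(): the state, without advancing time (a new reading comes with each control period).
- manip.camera(name): name is "scene" or "top" or "wrist"; returns the picture (420x560x3 uint8, red, green, blue); there is no depth.
- manip.camera_params(name): a dict with "fov_y" (degrees; the focal length in pixels is half the picture's height over the tangent of half this angle, whatever the lens; pixels are square), "cx", "cy" (the principal point, pixels), "camera_from_world" (4x4, takes a point from world to camera coordinates); the wrist camera has in their place "T_tool_cam" (4x4, takes a point from camera to tool coordinates, whose origin is the TCP and whose axes are the flange's). Camera axes: x right, y up, looking along -z (the intrinsics and any distortion apply to the point x, -y, -z); pixel columns grow to the right and rows downward; lengths in m; the calibration is good to about 2 mm. A picture is of the moment at which its call begins: read the wrist's pose just before it. camera_params takes no time and is no camera call.
- manip.hand_in(): hands the job in; it is judged then, once.
The state is a dict: "clock": time; "joint_pos": joint angles; "joint_velocities": joint speeds; "tau": joint torques, N m; "position": TCP position; "ee_rot": TCP orientation; "ft_force": force on the tool from outside, world axes, zero at the start; "torque": the same for the moment, N m; "grip_width": opening from 0.0 (shut) to 1.0 (fully open); "grasp_force": force on a finger pad.
Only numpy, scipy, OpenCV 4.12 (cv2) and the standard library are available. Lean on these libraries where they do the work, as an engineer would, in place of code of your own. Each camera call takes 0.05 s, during which the arm holds its last target. There are 200 camera calls.

## Working session

There is one attempt and no reset: what is moved stays moved. The work goes in short steps, Python scripts to look and compute and a shell command to move; the robot and the scene stay as the last step left them, time stands still between calls to the robot, and variables do not carry over. Pictures are saved under pics/ and viewed, at most 10 in all, crops included, and the job is handed in when it is done.

```bash
mkdir -p pics; python3 - <<'E'
from workcell import manip
import cv2,json
o=manip.get_obs();print({k:o[k] for k in('clock','position','ee_rot','ft_force','grip_width')})
for n in('scene','top','wrist'):
    im=manip.camera(n);cv2.imwrite(f'pics/{n}0.png',im[...,::-1]);p=manip.camera_params(n);print(n,p)
E
```

```text
{'clock': 0.0, 'position': array([ 0.25627095, -0.56964177,  0.23050451]), 'ee_rot': array([ 9.77744019e-01,  2.09800233e-01, -1.89366856e-04, -6.78339906e-04]), 'ft_force': array([-0.65890545,  0.12281242,  0.39580141]), 'grip_width': 1.002894233175629}
scene {'fov_y': 56.91208848537957, 'cx': 280.3204606569384, 'cy': 212.65860789931853, 'camera_from_world': array([[-0.87522669,  0.48371069, -0.00148639,  0.46307785],
       [-0.30739496, -0.55382296,  0.77381423,  0.07099315],
       [ 0.37347902,  0.67771978,  0.63341087, -1.12667637],
       [ 0.        ,  0.        ,  0.        ,  1.        ]])}
top {'fov_y': 47.750981818415724, 'cx': 272.454719818364, 'cy': 204.79817243533137, 'camera_from_world': array([[ 0.02278654, -0.99967241, -0.01165566, -0.00276431],
       [ 0.99910922,  0.0223564 ,  0.03579058, -0.51587444],
       [-0.03551828, -0.01246082,  0.99929134, -1.2759606 ],
       [ 0.        ,  0.        ,  0.        ,  1.        ]])}
wrist {'fov_y': 68.7185937343362, 'cx': 274.78594006408383, 'cy': 204.90454269372583, 'T_tool_cam': array([[ 2.49079167e-04,  9.60263062e-01,  2.79096382e-01,
         7.08937704e-02],
       [ 9.99999847e-01, -1.01269015e-04, -5.44020791e-04,
         2.15441203e-03],
       [-4.94139254e-04,  2.79096475e-01, -9.60262940e-01,
        -1.42582937e-01],
       [ 0.00000000e+00,  0.00000000e+00,  0.00000000e+00,
         1.00000000e+00]])}
```

View pics/top0.png

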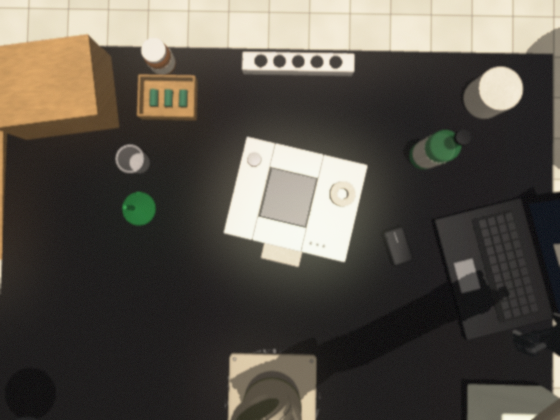

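View pics/scene0.png

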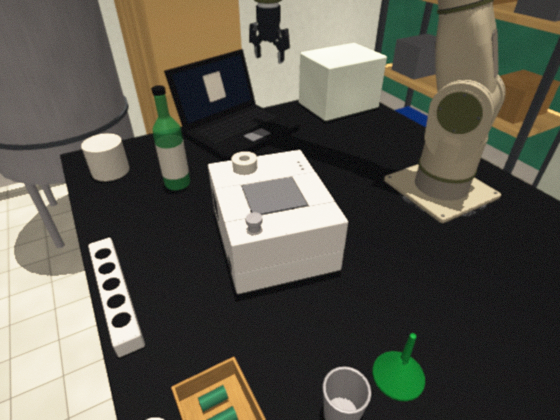

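The top view shows the printer with corners (247,137), (367,163), (346,262) and (225,234). The grey cover is centred near (288,197), the roll is at (342,194) and the stopper at (254,159). I'll measure from the grey cover quad.

```bash
cat > h.py <<'E'
import numpy as np,cv2
from scipy.spatial.transform import Rotation as R
from workcell import manip
def cam(n,obs=None):
    p=manip.camera_params(n);f=210/np.tan(np.radians(p['fov_y'])/2)
    if n=='wrist':
        T=np.eye(4);T[:3,:3]=R.from_quat(obs['ee_rot']).as_matrix();T[:3,3]=obs['position'];W=T@p['T_tool_cam']
    else: W=np.linalg.inv(p['camera_from_world'])
    return f,p['cx'],p['cy'],W
def ray(c,uv,z):
    f,cx,cy,W=c;d=W[:3,:3]@np.array([(uv[0]-cx)/f,-(uv[1]-cy)/f,-1]);o=W[:3,3];return o+d*(z-o[2])/d[2]
def proj(c,P):
    f,cx,cy,W=c;q=np.linalg.inv(W)@np.r_[P,1];return np.array([cx+f*q[0]/-q[2],cy-f*q[1]/-q[2]])
E
python3 - <<'E'
from h import *
for n,roi in(('top',(250,155,330,240)),('scene',(235,170,315,220))):
    im=cv2.imread(f'pics/{n}0.png');g=cv2.cvtColor(im,cv2.COLOR_BGR2GRAY)
    m=np.zeros_like(g);x0,y0,x1,y1=roi;m[y0:y1,x0:x1]=((g>60)&(g<165))[y0:y1,x0:x1]
    m=cv2.morphologyEx(m*255,cv2.MORPH_OPEN,np.ones((5,5)))
    c=max(cv2.findContours(m,0,2)[0],key=cv2.contourArea);c2=cam(n)
    P=np.array([ray(c2,p[0],.15)[:2] for p in c],np.float32)
    print(n,cv2.contourArea(c),cv2.minAreaRect(P),cv2.boxPoints(cv2.minAreaRect(P)).round(3).tolist())
    if n=='top':
        for t in((342,194),(254,159)):print(ray(c2,t,.17))
E
```

```text
Traceback (most recent call last):
ValueError: max() iterable argument is empty
```

```bash
python3 - <<'E'
from h import *
for n,s,roi in(('top',(288,197),(250,155,330,240)),('scene',(275,195),(235,170,315,220))):
    im=cv2.imread(f'pics/{n}0.png');g=cv2.GaussianBlur(cv2.cvtColor(im,cv2.COLOR_BGR2GRAY),(3,3),0)
    v=int(g[s[1],s[0]]);m=np.zeros_like(g);x0,y0,x1,y1=roi
    print(n,v,g[s[1],x0:x1:4])
    m[y0:y1,x0:x1]=(abs(g.astype(int)-v)<30)[y0:y1,x0:x1]*255
    m=cv2.morphologyEx(m,cv2.MORPH_OPEN,np.ones((5,5),np.uint8))
    c=max(cv2.findContours(m,cv2.RETR_EXTERNAL,cv2.CHAIN_APPROX_NONE)[0],key=cv2.contourArea);c2=cam(n)
    P=np.array([ray(c2,p[0],.15)[:2] for p in c],np.float32)
    print(cv2.minAreaRect(P),cv2.boxPoints(cv2.minAreaRect(P)).round(3).tolist())
    if n=='top':
        for t in((342,194),(254,159)):print(ray(c2,t,.17))
E
```

```text
top 185 [246 246 246 181 174 183 183 184 185 185 186 186 187 188 188 178 222 247
 247 247]
((0.5300620198249817, -0.032892994582653046), (0.11485797166824341, 0.12619473040103912), 77.95526885986328) [[0.4560000002384186, -0.07599999755620956], [0.5799999833106995, -0.10199999809265137], [0.6039999723434448, 0.009999999776482582], [0.47999998927116394, 0.035999998450279236]]
[ 0.53934973 -0.15716215  0.17      ]
[0.61810442 0.05326017 0.17      ]
scene 143 [246 246 231 141 143 142 143 143 143 142 143 143 143 144 143 142 142 200
 246 246]
((0.5308585166931152, -0.02759125828742981), (0.11495240032672882, 0.12236813455820084), 76.2082290649414) [[0.4580000042915344, -0.0689999982714653], [0.5770000219345093, -0.09799999743700027], [0.6039999723434448, 0.014000000432133675], [0.48500001430511475, 0.0430000014603138]]
```

```bash
for i in 1 2 3 4 5; do python3 -m inch '[[[0.1,-0.08,-0.01],[0,0,0]],[[0.2,-0.16,-0.02],[0,0,0]],[[0.3,-0.24,-0.03],[0,0,0]],[[0.4,-0.32,-0.04],[0,0,0]],[[0.5,-0.39,-0.05],[0,0,0]],[[0.6,-0.47,-0.06],[0,0,0]],[[0.7,-0.55,-0.07],[0,0,0]],[[0.8,-0.63,-0.08],[0,0,0]],[[0.9,-0.71,-0.09],[0,0,0]],[[0.94,-0.74,-0.1],[0,0,0]]]' 0 | tail -c 300; echo; done
python3 -m inch '[[[0,0,0],[0,0,0.09]],[[0,0,0],[0,0,0.18]],[[0,0,0],[0,0,0.27]],[[0,0,0],[0,0,0.36]],[[0,0,0],[0,0,0.45]],[[0,0,0],[0,0,0.54]],[[0,0,0],[0,0,0.63]],[[0,0,0],[0,0,0.72]],[[0,0,0],[0,0,0.82]],[[0,0,0],[0,0,0.82]]]' 0
```

```text
clock: 1.15
position: [0.3016, -0.484, 0.2395]
ee_rot: [0.978, 0.21, 0.0, 0.0]
ft_force: [0.5, -0.5, 1.2]
grip_width: -0.003
grasp_force: 0.0

clock: 2.15
position: [0.3458, -0.3991, 0.2475]
ee_rot: [0.978, 0.21, 0.0, -0.0]
ft_force: [0.4, 0.2, 0.4]
grip_width: -0.001
grasp_force: 0.0

clock: 3.15
position: [0.39, -0.3142, 0.2555]
ee_rot: [0.978, 0.21, 0.0, -0.0]
ft_force: [-0.2, 0.2, -0.0]
grip_width: -0.002
grasp_force: 0.0

clock: 4.15
position: [0.4342, -0.2294, 0.2634]
ee_rot: [0.978, 0.21, 0.0, -0.0]
ft_force: [0.2, -0.3, 0.0]
grip_width: 0.002
grasp_force: 0.0

clock: 5.15
position: [0.4785, -0.1445, 0.2714]
ee_rot: [0.978, 0.21, 0.0, -0.0]
ft_force: [-0.7, 0.5, 0.3]
grip_width: -0.004
grasp_force: 0.0

clock: 6.15
position: [0.4779, -0.1459, 0.2713]
ee_rot: [0.994, -0.111, -0.0, 0.0]
ft_force: [0.7, 0.1, 0.5]
grip_width: 0.004
grasp_force: 0.0
```

```bash
python3 - <<'E'
from h import *
o=manip.get_obs();im=manip.camera('wrist');c=cam('wrist',o)
v=im[...,::-1].copy()
h=np.array([.5427,.0247,.15]);X=np.array([.976,-.218,0]);Y=np.array([.218,.976,0])
for a in(-.059,.059):
  for b in(-.002,-.112):
    p=proj(c,h+a*X+b*Y);print(p.round());cv2.circle(v,tuple(int(t) for t in p),4,(0,0,255),1)
cv2.imwrite('pics/w1.png',v)
E
```

```text
[ 79. 235.]
[198. 235.]
[ 53. 100.]
[188. 100.]
```

View pics/w1.png

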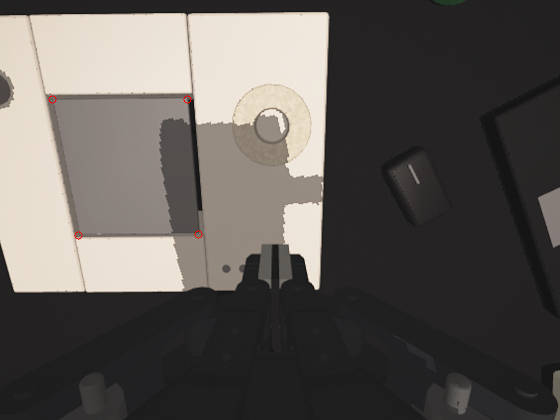

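The wrist view shows the grey cover spanning (52,97) to (198,235), and my projected corners land on it within about 2 px. The pose is good, so I'll go and press.

```bash
python3 -m inch '[[[0.03,-0.1,0],[0,0,0]],[[0.06,-0.2,0],[0,0,0]],[[0.1,-0.35,0],[0,0,0]],[[0.15,-0.5,0.1],[0,0,0]],[[0.2,-0.65,0.2],[0,0,0]],[[0.25,-0.8,0.3],[0,0,0]],[[0.3,-0.9,0.4],[0,0,0]],[[0.32,-1,0.5],[0,0,0]],[[0.32,-1,0.6],[0,0,0]],[[0.32,-1,0.65],[0,0,0]]]' 
python3 -m inch '[[[0,-0.05,0.1],[0,0,0]],[[0,-0.1,0.2],[0,0,0]],[[0,-0.17,0.3],[0,0,0]],[[0,-0.17,0.4],[0,0,0]],[[0,-0.17,0.5],[0,0,0]],[[0,-0.17,0.6],[0,0,0]],[[0,-0.17,0.65],[0,0,0]],[[0,-0.17,0.68],[0,0,0]],[[0,-0.17,0.68],[0,0,0]],[[0,-0.17,0.68],[0,0,0]]]'
```

```text
clock: 7.2
position: [0.52, -0.0735, 0.2182]
ee_rot: [0.994, -0.11, -0.001, 0.0]
ft_force: [-0.5, -0.6, -0.0]
grip_width: 0.0
grasp_force: 0.0
clock: 8.2
position: [0.5236, -0.0601, 0.1652]
ee_rot: [0.994, -0.11, 0.0, 0.0]
ft_force: [-0.6, 0.1, -0.3]
grip_width: 0.0
grasp_force: 0.0
```

```bash
python3 -m inch '[[[0,0,0.08],[0,0,0]],[[0,0,0.14],[0,0,0]],[[0,0,0.18],[0,0,0]],[[0,0,0.2],[0,0,0]],[[0,0,0.22],[0,0,0]],[[0,0,0.24],[0,0,0]],[[0,0,0.26],[0,0,0]],[[0,0,0.28],[0,0,0]],[[0,0,0.28],[0,0,0]],[[0,0,0.28],[0,0,0]]]'
```

```text
clock: 9.2
position: [0.5236, -0.06, 0.1435]
ee_rot: [0.994, -0.11, 0.0, 0.0]
ft_force: [-5.6, 0.3, 11.0]
grip_width: -0.002
grasp_force: 5.5
```

```bash
python3 -m inch '[[[0,0,-0.2],[0,0,0]],[[0,0,-0.45],[0,0,0]],[[0,0.1,-0.7],[0,0,0]],[[0,0.3,-0.95],[0,0,0]],[[0,0.5,-1],[0,0,0]],[[0,0.7,-1],[0,0,0]],[[0,0.9,-1],[0,0,0]],[[0,1,-1],[0,0,0]],[[0,1,-1],[0,0,0]],[[0,1,-1],[0,0,0]]]'
python3 -m inch '[[[-0.05,0,-0.1],[0,0,0]],[[-0.1,0,-0.2],[0,0,0]],[[-0.15,0,-0.3],[0,0,0]],[[-0.2,0,-0.4],[0,0,0]],[[-0.25,0,-0.5],[0,0,0]],[[-0.3,0,-0.6],[0,0,0]],[[-0.3,0,-0.65],[0,0,0]],[[-0.3,0,-0.7],[0,0,0]],[[-0.3,0,-0.7],[0,0,0]],[[-0.3,0,-0.7],[0,0,0]]]'
python3 - <<'E'
from h import *
o=manip.get_obs();im=manip.camera('wrist');c=cam('wrist',o)
v=im[...,::-1].copy()
h=np.array([.5427,.0247,.124]);X=np.array([.976,-.218,0]);Y=np.array([.218,.976,0])
for a in(-.027,0,.027):
    p=proj(c,h+a*X-.064*Y);print(p.round());cv2.circle(v,tuple(int(t) for t in p),4,(0,0,255),1)
cv2.imwrite('pics/w2.png',v)
E
```

```text
clock: 10.2
position: [0.5061, -0.1373, 0.2224]
ee_rot: [0.994, -0.11, 0.0, -0.0]
ft_force: [-0.4, -0.1, 0.2]
grip_width: 0.003
grasp_force: 0.0
clock: 11.2
position: [0.4824, -0.1329, 0.2782]
ee_rot: [0.994, -0.11, -0.0, -0.0]
ft_force: [0.1, 0.1, -0.3]
grip_width: -0.001
grasp_force: 0.0
[170. 194.]
[167. 167.]
[164. 139.]
```

View pics/w2.png

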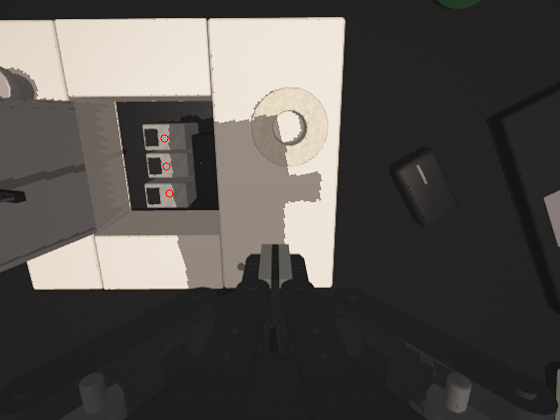

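The cover is open, leaning at the left of the picture, and the three cartridges are at about (165,138), (167,166) and (170,194). I'll crop in to see which one stands proud.

```bash
python3 - <<'E'
from h import *
im=manip.camera('wrist');v=im[95:215,105:225,::-1].astype(float)
v=np.clip(255*(v/255)**.6,0,255).astype(np.uint8)
a=cv2.resize(v,None,fx=5,fy=5,interpolation=cv2.INTER_CUBIC)
cv2.imwrite('pics/w3.png',a)
E
```

```text
(no output)
```

View pics/w3.png

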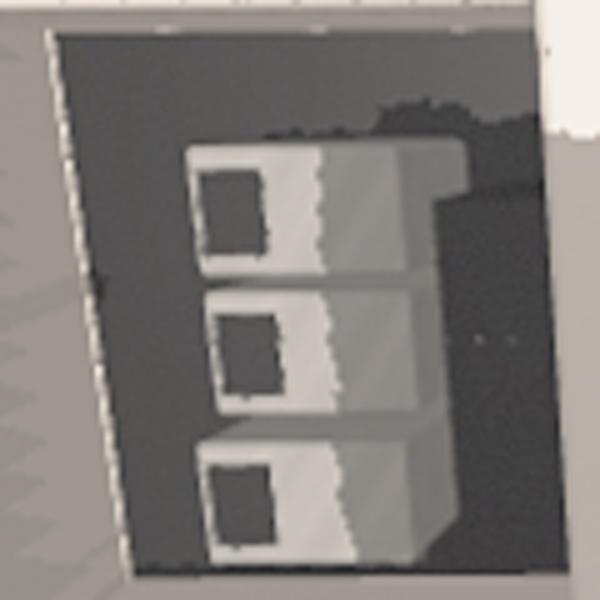

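```bash
python3 - <<'E'
from h import *
c=cam('wrist',manip.get_obs());h=np.array([.5427,.0247,.124]);X=np.array([.976,-.218,0]);Y=np.array([.218,.976,0])
for n,q in dict(top=[(186,146),(200,275),(403,150),(408,268)],mid=[(205,292),(218,413),(410,290),(418,412)],bot=[(197,442),(212,565),(410,440),(415,562)]).items():
  for z in(.124,.136):
    P=np.array([ray(c,(105+u/5,95+w/5),z)-h for u,w in q]);L=np.c_[P@X,P@Y]*1000
    print(n,z,L.mean(0).round(1),'len y',((L[0]+L[1]-L[2]-L[3])[1]/2).round(1),'wid',(L[0,0]-L[1,0]+L[2,0]-L[3,0]).round(1)/2)
E
```

```text
top 0.124 [ 28.3 -64.9] len y 40.2 wid 22.85
top 0.136 [ 29.1 -69.1] len y 38.6 wid 21.9
mid 0.124 [  1.3 -64.8] len y 39.3 wid 23.65
mid 0.136 [  3.2 -69. ] len y 37.7 wid 22.7
bot 0.124 [-28.8 -60.9] len y 41.5 wid 25.2
bot 0.136 [-25.7 -65.3] len y 39.8 wid 24.2
```

Bottom cartridge (printer −x place) is the proud one. Its size and position fit only at the higher plane.

```bash
python3 -m inch '[[[0,-0.1,0],[0,0,0]],[[0,-0.2,0],[0,0,0]],[[0,-0.3,0],[0,0,0]],[[0,-0.4,0],[0,0,0]],[[0,-0.5,0.1],[0,0,0]],[[0,-0.6,0.2],[0,0,0]],[[-0.03,-0.7,0.3],[0,0,0]],[[-0.03,-0.8,0.4],[0,0,0]],[[-0.03,-0.9,0.5],[0,0,0]],[[-0.03,-1,0.6],[0,0,0]]]' 
python3 -m inch '[[[0,-0.1,0.1],[0,0,0]],[[0,-0.2,0.2],[0,0,0]],[[0,-0.28,0.3],[0,0,0]],[[0,-0.28,0.4],[0,0,0]],[[0,-0.28,0.5],[0,0,0]],[[0,-0.28,0.6],[0,0,0]],[[0,-0.28,0.7],[0,0,0]],[[0,-0.28,0.8],[0,0,0]],[[0,-0.28,0.85],[0,0,0]],[[0,-0.28,0.85],[0,0,0]]]'
```

```text
clock: 12.3
position: [0.4977, -0.0536, 0.2297]
ee_rot: [0.994, -0.11, -0.0, 0.0]
ft_force: [-0.6, 0.6, 0.5]
grip_width: -0.0
grasp_force: 0.0
clock: 13.3
position: [0.5023, -0.0325, 0.1619]
ee_rot: [0.994, -0.11, -0.0, -0.0]
ft_force: [0.8, -1.1, 0.1]
grip_width: -0.0
grasp_force: 0.0
```

```bash
python3 -m inch '[[[0,0,0.1],[0,0,0]],[[0,0,0.2],[0,0,0]],[[0,0,0.25],[0,0,0]],[[0,0,0.28],[0,0,0]],[[0,0,0.3],[0,0,0]],[[0,0,0.32],[0,0,0]],[[0,0,0.34],[0,0,0]],[[0,0,0.36],[0,0,0]],[[0,0,0.38],[0,0,0]],[[0,0,0.4],[0,0,0]]]' 
python3 -m inch '[[[0,0,0.02],[0,0,0]],[[0,0,0.03],[0,0,0]],[[0,0,0.04],[0,0,0]],[[0,0,0.05],[0,0,0]],[[0,0,0.06],[0,0,0]],[[0,0,0.07],[0,0,0]],[[0,0,0.08],[0,0,0]],[[0,0,0.09],[0,0,0]],[[0,0,0.1],[0,0,0]],[[0,0,0.1],[0,0,0]]]'
```

```text
clock: 14.3
position: [0.5027, -0.0324, 0.1306]
ee_rot: [0.994, -0.11, 0.0, 0.0]
ft_force: [-1.6, 0.4, 3.1]
grip_width: -0.001
grasp_force: 1.3
clock: 15.3
position: [0.5029, -0.0324, 0.124]
ee_rot: [0.994, -0.11, 0.0, 0.0]
ft_force: [-6.2, 0.2, 18.7]
grip_width: -0.003
grasp_force: 9.1
```

```bash
python3 -m inch '[[[0,0,-0.1],[0,0,0]],[[0,0,-0.2],[0,0,0]],[[0,0,-0.3],[0,0,0]],[[0,0,-0.4],[0,0,0]],[[0,0,-0.5],[0,0,0]],[[0,0,-0.6],[0,0,0]],[[0,0,-0.7],[0,0,0]],[[0,0,-0.8],[0,0,0]],[[0,0,-0.9],[0,0,0]],[[0,0,-1],[0,0,0]]]' 
python3 -m inch '[[[0.03,0,-0.15],[0,0,0]],[[0.06,0,-0.3],[0,0,0]],[[0.1,0,-0.45],[0,0,0]],[[0.15,0,-0.6],[0,0,0]],[[0.2,0,-0.75],[0,0,0]],[[0.25,0,-0.9],[0,0,0]],[[0.25,0,-1],[0,0,0]],[[0.25,-0.1,-1],[0,0,0]],[[0.25,-0.2,-1],[0,0,0]],[[0.25,-0.3,-1],[0,0,0]]]' 
python3 - <<'E'
from h import *
o=manip.get_obs();c=cam('wrist',o);im=manip.camera('wrist')
cv2.imwrite('pics/w4.png',im[...,::-1])
E
```

```text
clock: 16.3
position: [0.5026, -0.0324, 0.2032]
ee_rot: [0.994, -0.11, 0.0, 0.0]
ft_force: [1.3, 0.1, -0.1]
grip_width: 0.003
grasp_force: 0.0
clock: 17.3
position: [0.5271, -0.0122, 0.2819]
ee_rot: [0.994, -0.11, -0.0, -0.0]
ft_force: [0.6, -0.3, -0.2]
grip_width: 0.0
grasp_force: 0.0
```

View pics/w4.png

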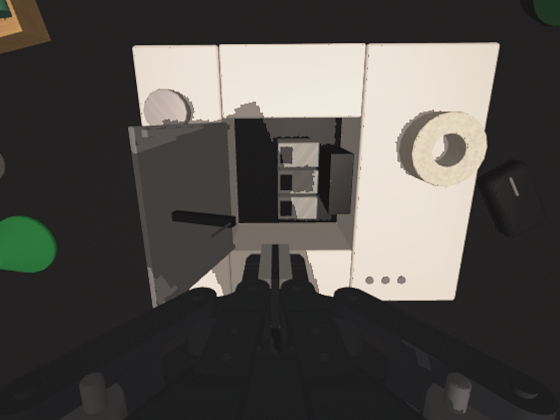

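All three cartridges, at (298,153), (298,180) and (298,206), now line up. The cover stands open at the left. Next I go over and behind it.

```bash
python3 -m inch '[[[0,-0.05,-0.1],[0,0,0]],[[0,-0.15,-0.2],[0,0,0]],[[0,-0.25,-0.2],[0,0,0]],[[0,-0.35,-0.2],[0,0,0]],[[0,-0.45,-0.2],[0,0,0]],[[0,-0.55,-0.2],[0,0,0]],[[0,-0.67,-0.2],[0,0,0]],[[0,-0.78,-0.2],[0,0,0]],[[0,-0.9,-0.2],[0,0,0]],[[0,-1,-0.2],[0,0,0]]]' 
python3 -m inch '[[[0,-0.1,0],[0,0,0]],[[0,-0.2,0],[0,0,0]],[[0,-0.3,0],[0,0,0]],[[0,-0.4,0],[0,0,0]],[[0,-0.5,0.1],[0,0,0]],[[0,-0.5,0.25],[0,0,0]],[[0,-0.5,0.4],[0,0,0]],[[0,-0.5,0.6],[0,0,0]],[[0,-0.5,0.8],[0,0,0]],[[0,-0.5,0.9],[0,0,0]]]'
python3 - <<'E'
from h import *
d=manip.get_obs()['position']-np.array([.5427,.0247,.15]);print(d@[.976,-.218,0],d@[.218,.976,0],d[2])
cv2.imwrite('pics/s1.png',manip.camera('scene')[...,::-1])
E
```

```text
clock: 18.35
position: [0.545, 0.0656, 0.2985]
ee_rot: [0.994, -0.11, -0.0, -0.0]
ft_force: [-0.2, -0.1, -0.1]
grip_width: -0.001
grasp_force: 0.0
clock: 19.35
position: [0.5528, 0.1028, 0.2241]
ee_rot: [0.994, -0.111, -0.001, 0.001]
ft_force: [0.1, 0.6, 0.1]
grip_width: -0.001
grasp_force: 0.0
-0.007131923010584633 0.07840171857902996 0.07410360441717728
```

View pics/s1.png

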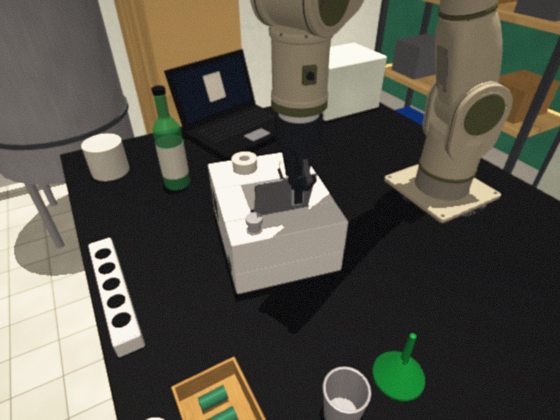

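```bash
python3 - <<'E'
from h import *
c=cam('scene');h=np.array([.5427,.0247,.147]);X=np.array([.976,-.218,0]);Y=np.array([.218,.976,0]);Z=np.array([0,0,1])
for th in(0,1.9):
  for a in(-.059,.059):
    for r in(.002,.112):
      print(th,a,r,proj(c,h+a*X+r*(-np.cos(th)*Y+np.sin(th)*Z)).round())
print(proj(c,manip.get_obs()['position']))
v=cv2.imread('pics/s1.png')[140:240,200:360];cv2.imwrite('pics/s2.png',cv2.resize(v,None,fx=5,fy=5,interpolation=2))
E
```

```text
0 -0.059 0.002 [306. 205.]
0 -0.059 0.112 [291. 177.]
0 0.059 0.002 [253. 215.]
0 0.059 0.112 [242. 186.]
1.9 -0.059 0.002 [307. 205.]
1.9 -0.059 0.112 [315. 173.]
1.9 0.059 0.002 [253. 215.]
1.9 0.059 0.112 [255. 183.]
[296.06351782 203.28725313]
```

View pics/s2.png

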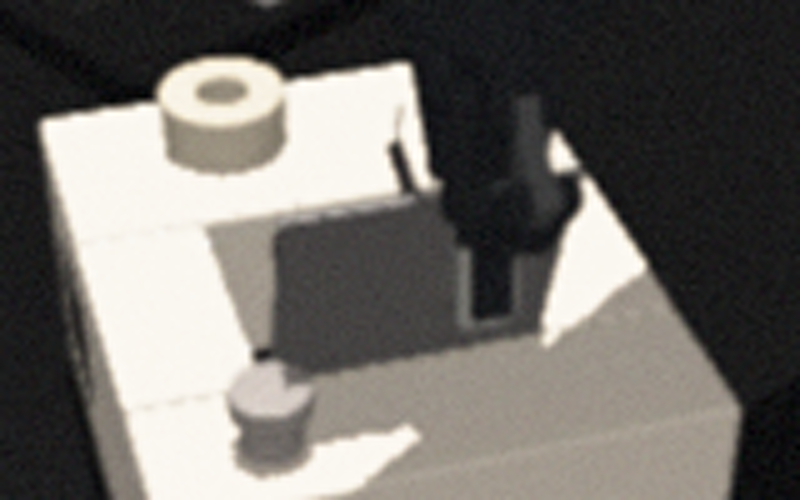

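The crop shows the finger behind the open cover, with its tip at about (490,320), clear of the stopper at (270,410). I'll swing the cover down along an arc.

```bash
python3 -m inch '[[[0,0.1,-0.05],[0,0,0]],[[0,0.2,-0.1],[0,0,0]],[[0,0.3,-0.14],[0,0,0]],[[0,0.4,-0.14],[0,0,0]],[[0,0.5,-0.14],[0,0,0]],[[0,0.6,-0.14],[0,0,0]],[[0,0.7,-0.14],[0,0,0]],[[0,0.8,-0.14],[0,0,0]],[[0,0.9,-0.14],[0,0,0]],[[0,1,-0.14],[0,0,0]]]' 
python3 -m inch '[[[0.02,0.09,0.02],[0,0,0]],[[0.04,0.18,0.04],[0,0,0]],[[0.06,0.27,0.07],[0,0,0]],[[0.07,0.35,0.1],[0,0,0]],[[0.07,0.43,0.15],[0,0,0]],[[0.07,0.51,0.21],[0,0,0]],[[0.07,0.59,0.27],[0,0,0]],[[0.07,0.66,0.33],[0,0,0]],[[0.07,0.73,0.4],[0,0,0]],[[0.07,0.8,0.48],[0,0,0]]]'
```

```text
clock: 20.4
position: [0.5359, 0.025, 0.2375]
ee_rot: [0.994, -0.11, -0.0, 0.0]
ft_force: [0.0, 0.8, -1.0]
grip_width: -0.004
grasp_force: 0.4
clock: 21.4
position: [0.5275, -0.0383, 0.1988]
ee_rot: [0.994, -0.11, 0.0, -0.0]
ft_force: [1.2, 0.7, 0.3]
grip_width: 0.002
grasp_force: 0.6
```

```bash
python3 - <<'E'
from h import *
d=manip.get_obs()['position']-np.array([.5427,.0247,.147]);print(d@[.976,-.218,0],d@[.218,.976,0],d[2])
cv2.imwrite('pics/s3.png',cv2.resize(manip.camera('scene')[120:260,180:380,::-1],None,fx=4,fy=4,interpolation=2))
E
```

```text
-0.0011367808984597393 -0.06477148212411468 0.05182119790932155
```

View pics/s3.png

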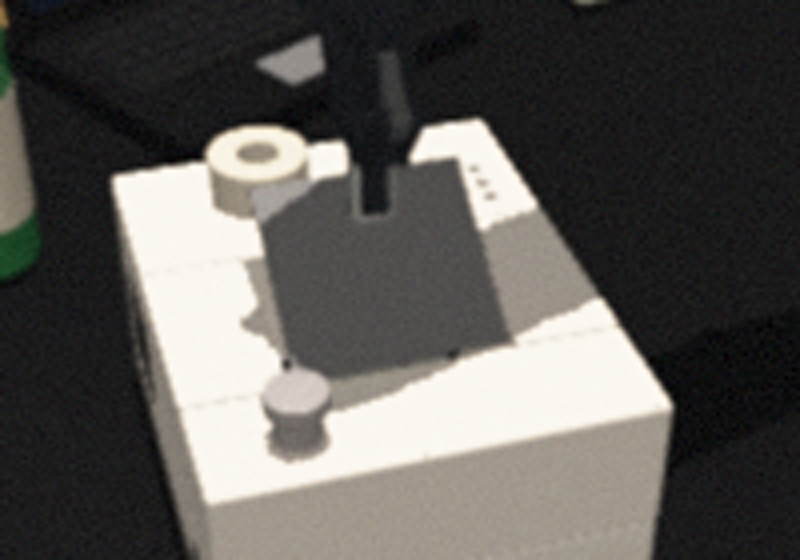

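The cover is half shut, ahead of the finger tip at (372,212), and the roll and stopper haven't moved. I'll carry on and press.

```bash
python3 -m inch '[[[0,0.05,0.06],[0,0,0]],[[0,0.09,0.12],[0,0,0]],[[0,0.13,0.18],[0,0,0]],[[0,0.16,0.24],[0,0,0]],[[0,0.19,0.3],[0,0,0]],[[0,0.22,0.36],[0,0,0]],[[0,0.25,0.42],[0,0,0]],[[0,0.27,0.47],[0,0,0]],[[0,0.28,0.52],[0,0,0]],[[0,0.28,0.52],[0,0,0]]]' 
python3 -m inch '[[[0,0,0.03],[0,0,0]],[[0,0,0.06],[0,0,0]],[[0,0,0.09],[0,0,0]],[[0,0,0.12],[0,0,0]],[[0,0,0.14],[0,0,0]],[[0,0,0.16],[0,0,0]],[[0,0,0.18],[0,0,0]],[[0,0,0.19],[0,0,0]],[[0,0,0.19],[0,0,0]],[[0,0,0.19],[0,0,0]]]'
```

```text
clock: 22.45
position: [0.5224, -0.0602, 0.1571]
ee_rot: [0.994, -0.111, -0.0, 0.0]
ft_force: [0.1, 0.5, 0.9]
grip_width: -0.0
grasp_force: 0.4
clock: 23.45
position: [0.5229, -0.0599, 0.1435]
ee_rot: [0.994, -0.11, 0.0, 0.0]
ft_force: [-4.7, -1.1, 11.1]
grip_width: 0.003
grasp_force: 5.6
```

At the stop with 11 N. Now I release straight up and then look.

```bash
for i in 1 2; do python3 -m inch '[[[0,0,-0.08],[0,0,0]],[[0,0,-0.18],[0,0,0]],[[0,0,-0.3],[0,0,0]],[[0,0,-0.4],[0,0,0]],[[0,0,-0.5],[0,0,0]],[[0,0,-0.6],[0,0,0]],[[0,0,-0.7],[0,0,0]],[[0,0,-0.8],[0,0,0]],[[0,0,-0.9],[0,0,0]],[[0,0,-1],[0,0,0]]]'; done
python3 - <<'E'
from h import *
a=manip.camera('scene')[110:250,180:380,::-1];cv2.imwrite('pics/f1.png',cv2.resize(a,None,fx=4,fy=4,interpolation=2))
E
```

```text
clock: 24.45
position: [0.5227, -0.0599, 0.2232]
ee_rot: [0.994, -0.11, 0.0, 0.0]
ft_force: [0.0, -0.2, 0.2]
grip_width: -0.001
grasp_force: 0.0
clock: 25.45
position: [0.5226, -0.0599, 0.3032]
ee_rot: [0.994, -0.11, 0.0, 0.0]
ft_force: [0.2, -0.4, -0.6]
grip_width: -0.001
grasp_force: 0.0
```

View pics/f1.png

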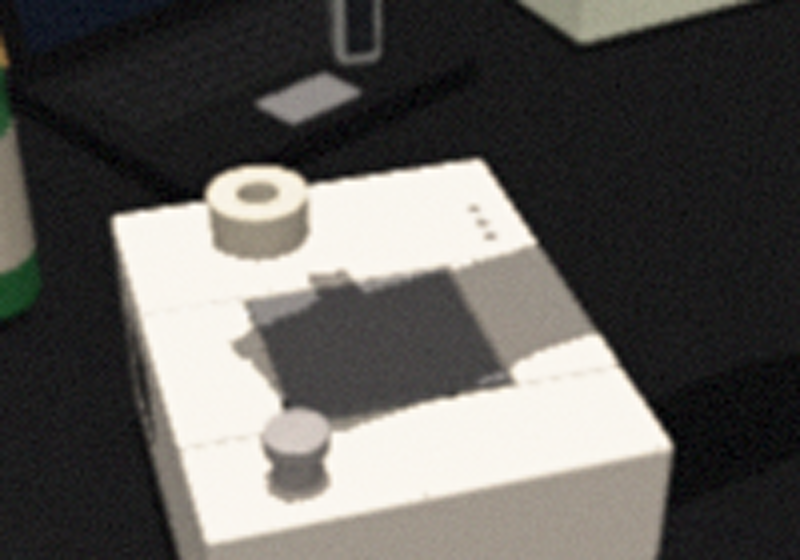

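The cover lies flush, with corners at (248,300), (452,268), (512,382) and (290,410). It has stayed latched with the gripper clear above, so I'm handing in.

```bash
python3 -c "
from workcell import manip
print(manip.hand_in())"
```

```text
the job is handed in; nothing more can be done
None
```

I popped the cover open, pushed the proud cartridge (the one nearest the printer's front) down to its stop, pressed the cover shut until it latched flush, and handed the job in about 25 s into the 56 s limit; the roll and stopper did not appear to move.

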